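Trap a flanged sleeve under sprung tweezers at the marked gap

TASK

Push the flanged brass sleeve, flange down, fully home onto the upright spigot of the tweezer stand and let go of it. Then squeeze the stand's sprung tweezers at their ribbed finger pads until the two tips stand over the two scribed lines of the gauge bar, so that they trap the flange without pinching the sleeve's neck, and finish while still holding the tweezers steady at that gap. Leave the other things on the bench where they are.

Things in the scene. Friction and masses are not known exactly. Their poses are not given: they have to be found in the camera images.
- sleeve_center (a point): Centre of the loose brass sleeve (about 60 g), which starts upright on the bench on its flange. 56 mm high: a round flange 34 mm across and 6 mm thick at the bottom, above it a round neck 14 mm across; through bore 9 mm. This point is on the axis, 28 mm above the underside; z along the axis, up. Best held by the top 30 mm of the neck, from above.
- stand: Grey tweezer stand, fixed to the bench: base 210 x 76 x 12 mm; origin at the centre of its underside, x lengthwise, y across, z up. Heel clamp at x = +73 to +99 mm, 68 mm high. The tweezers' heel is held in it; their two arms run level towards -x at 57 mm above the bench, move sideways (along y) and pass either side of the spigot at x = -60 mm, their tips ending over the gauge bar.
- spigot_seat (a point): Centre of the shoulder where the sleeve's underside rests when fully home, 38 mm above the bench; axes as the stand's. From it a spigot 7 mm in diameter rises 30 mm, the top 6 mm tapered. The open tweezer arms leave 47 mm between them here; their undersides are 52 mm above the bench, a seated sleeve's flange top 44 mm, its neck's top 94 mm.
- grip_place (a point): Midway between the tweezers' two ribbed finger pads, 57 mm above the bench, 50 mm from the spigot axis towards the heel; axes as the stand's. Pads 34 mm long along x, 16 mm high. Squeeze along y, from above, one finger outside each. Width over the pads here: 44 mm open, 29 mm with the tips at the lines (about 3 N); 1 mm less brings the tips 1.8 mm together. Released, they spring open.
- gauge_mid (a point): Middle of the top of the level aluminium gauge bar in front of the spigot (14 mm along the stand's x, 80 mm along y, 46 mm above the bench, 86 mm to -x of the stand's origin). Two black scribed lines cross it at y = +14 and -14 mm from here, 28 mm apart; the tweezer tips stand 6 mm above it.
- tweezer_left (a joint): Angle of the tweezer arm on the stand's +y side about its heel (80 mm to +x, 6 mm to +y of the stand's origin): 0 sprung open, grows as it is squeezed inward, 0.085 rad with its tip over its line, stop at 0.14 rad. Spring 3 N m/rad.
- tweezer_right (a joint): The same for the arm on the stand's -y side; the two arms move independently.
- tip_left (a point): End of the tip of the +y arm, 84 mm to -x of the stand's origin, 55 mm above the bench; 28 mm off the stand's centre line when open, 14 mm when over its line.
- tip_right (a point): End of the tip of the -y arm, likewise on the other side. The tips stand 56 mm apart when open and 28 mm apart when over the lines.
- tape_roll: Bystander: roll of masking tape lying flat, 48 mm across, 12 mm high; origin at the centre of its underside.
- bur_cup: Bystander: small paper cup of burs, 33 mm across, 51 mm high; origin at the centre of its underside.
- side_cutters: Bystander: side cutters lying flat, 49 x 106 x 12 mm; origin at the centre of the underside.
Not all that is in view belongs to the job. Of the things that look like the part that bears sleeve_center, the middle-sized one is meant.

How it is judged:
By the outcome, as a careful person would: the job done as asked, in the order asked, and still so for the second after the job is handed in, while the arm keeps its last pose, push and grip.
It also fails if it takes over 45 s, if anything falls off the work surface, if the arm or the gripper's body presses on something with over 40 N, if the wrist force passes 120 N, or if a joint passes its speed limit or range.

ROBOT

A 7-joint arm with a two-finger parallel gripper is mounted at the origin on a cart in front of the work surface, level with it; the furniture and walls round the work are solid. World frame = base frame: x ahead of the robot, y to its left, z up, the work surface at z = 0. Lengths are in mm, angles in rad, forces in N, time in s.
With the tool pointing down it reaches from about 400 to 875 mm from the base axis. Payload 4.4 kg.
Tool frame: the origin (TCP) lies at the very end of the fingers, on their centre line; the grasp point (between the pads) lies 19 mm behind it; z points along the fingers, y is the direction in which the jaws open and shut (so a half turn about z gives the same grasp; the last joint's range is limited). The gripper opens to 85 mm and grips with 20 to 120 N. Pads are 22 mm wide; open, the fingers measure 114 mm over their backs; the gripper's body (76 mm by 85 mm) begins 54 mm behind the grasp point. The pads swing forward as they close: fully open they stand 13 mm farther back than shut.
Start: joints at [1.159, 0.628, 0.038, 1.517, -0.027, 0.996, -0.02], TCP at [220.345, -611.527, 231.313] pointing down, gripper open.
Joint ranges: [-3.06, 3.06], [-0.37, 2.12], [-1.25, 1.32], [0.18, 2.47], [-1.1, 4.24], [0.23, 1.98], [-2.94, 2.94]. Speed limits (rad/s): [2.57, 2.57, 3.14, 3.14, 3.14, 3.14, 3.14].

INTERFACE

Orientations are given as [roll, pitch, yaw] about the fixed x, y, z axes, in that order (R = Rz(yaw) Ry(pitch) Rx(roll)).
In Python, from cell import read_state, get_image, calibration, finish_job gives the robot as it stands. The module is installed in compiled form; this text tells all that it offers.
- The arm moves only by the tool apply_moves, never from a script. Its argument "increments" is a list of rows, each an object of numbers: "tx", "ty", "tz": the shift along the world's x, y, z in m; "rx", "ry", "rz": the turn, a rotation vector about the world's x, y, z in units of 5 degrees (1.0 is 5 degrees); "claw": the finger opening in m, from 0 to 0.0854. In form: [{"tx": .., "ty": .., "tz": .., "rx": .., "ry": .., "rz": .., "claw": ..}, ...]. A call has 1 to 12 rows; each row is the pose to reach, as a shift and turn from the pose commanded when the call began; what a row does not reach only later rows make up. A row lasts 1/10 s, in which the tool goes at most 50 mm and 8.59 degrees, less where a joint would pass 70% of its speed; a pose out of reach is approached as far as the arm can. A call with a gripper value outside its range is refused whole. The fingers move at their own pace and stop on an object; the grip force is fixed at half the most. Time passes only in rows, so rows that repeat a pose let the fingers close. It gives the time, the measured TCP pose, the force and the opening at its end, in the units of the state.
- read_state(): the state, without advancing time (a new reading comes with each control period).
- get_image(name): name is "scene" or "side" or "wrist"; returns the picture (480x640x3 uint8, red, green, blue); there is no depth.
- calibration(name): a dict with "camera_matrix" (3x3 intrinsics, pixels), "origin" and "attitude" of the camera in the world. Camera axes: x right, y up, looking along -z (the intrinsics and any distortion apply to the point x, -y, -z); pixel columns grow to the right and rows downward; lengths in mm; the calibration is good to about 2 mm. The wrist camera is an equidistant fisheye: a pixel r from the principal point sees the ray r / f radians off the axis. A picture is of the moment at which its call begins: read the wrist's pose just before it. calibration takes no time and is no camera call; for the wrist camera it gives the pose at the moment of the call.
- finish_job(): hands the job in, once; it reports no verdict.
The state is a dict: "clock": time; "qpos": joint angles; "qd": joint speeds; "tau": joint torques, N m; "eef_pos": TCP position; "tool_rot": TCP orientation; "force": force on the tool from outside, world axes, zero at the start; "torque": the same for the moment, N m; "width": finger opening in mm.
Only numpy, scipy, OpenCV 4.12 (cv2) and the standard library are available. Lean on these libraries where they do the work, as an engineer would, in place of code of your own. Each camera call takes 0.05 s, during which the arm holds its last target. There are 200 camera calls.

## Working session

There is one attempt and no reset: what is moved stays moved. The work goes in short steps, Python scripts to look and compute and a tool call to move; the robot and the scene stay as the last step left them, time stands still between calls to the robot, and variables do not carry over. Pictures are saved under pics/ and viewed, about 8 in all and at most 12, crops included, and the job is handed in when it is done.

Besides the shell and the picture viewer there is one more tool, called after "Call:" as a command line: name --argument value ..., lists and objects as JSON in quotes. apply_moves: Moves the arm, as the interface text tells. Its arguments: {"type":"object","properties":{"increments":{"type":"array"}},"required":["increments"]}

```bash
mkdir -p pics; cat > h.py <<'E'
import numpy as np, cv2
from cell import *
from scipy.spatial.transform import Rotation as Ro
def snap(n,f):
    c=calibration(n); im=get_image(n); cv2.imwrite(f'pics/{f}.png',im[:,:,::-1]); np.save(f'pics/{f}.npy',im)
    np.savez(f'pics/{f}_c.npz',K=c['camera_matrix'],o=c['origin'],a=np.array(c['attitude'])); return im,c
def rot(a):
    a=np.array(a); return a if a.shape==(3,3) else Ro.from_euler('xyz',a).as_matrix()
def ray(c,u,v,fish=False):
    K=np.array(c['camera_matrix']); x=(u-K[0,2])/K[0,0]; y=(v-K[1,2])/K[1,1]
    if fish:
        r=np.hypot(x,y); s=np.sin(r)/r if r>1e-9 else 1; d=np.array([x*s,-y*s,-np.cos(r)])
    else: d=np.array([x,-y,-1.])
    return np.array(c['origin'],float), rot(c['attitude'])@d
def onz(c,u,v,z,fish=False):
    o,d=ray(c,u,v,fish); return o+d*(z-o[2])/d[2]
def proj(c,p,fish=False):
    K=np.array(c['camera_matrix']); q=rot(c['attitude']).T@(np.array(p,float)-np.array(c['origin'])); x,y,z=q[0],-q[1],-q[2]
    if fish:
        t=np.arctan2(np.hypot(x,y),z); h=np.hypot(x,y); x,y=x/h*t,y/h*t
    else: x,y=x/z,y/z
    return K[0,0]*x+K[0,2],K[1,1]*y+K[1,2]
E
python3 - <<'E'
from h import *
print(read_state())
for n in ("scene","side","wrist"):
    im,c=snap(n,n+"0"); print(n,c)
a=np.vstack([cv2.imread('pics/scene0.png')]); 
E
```

```text
{'clock': 0.0, 'qpos': array([ 1.15917966,  0.62933985,  0.03844553,  1.51835498, -0.02700176,
        0.99626594, -0.02002163]), 'qd': array([ 0.00085006, -0.00101433,  0.00021636, -0.00049971,  0.00098267,
       -0.00098116,  0.00062566]), 'tau': array([-3.09032121e-04, -5.63417065e+01,  1.22705709e+00, -1.93453163e+01,
        1.12789779e-02,  1.04534862e-02, -2.13554154e-05]), 'eef_pos': array([ 220.14817333, -610.93963504,  230.39736371]), 'tool_rot': array([-3.13974279e+00,  2.43048087e-05,  3.45791502e-01]), 'force': array([ 0.1050648 , -0.05624557,  0.28026973]), 'torque': array([-0.03239014, -0.03109855, -0.00995588]), 'width': 85.37358413113797}
scene {'camera_matrix': array([[601.11130139,   0.        , 332.0282307 ],
       [  0.        , 601.11130139, 241.61828837],
       [  0.        ,   0.        ,   1.        ]]), 'origin': array([-109.14647849,  434.84563468,  732.68913195]), 'attitude': array([ 0.83403711,  0.00823974, -2.05554375])}
side {'camera_matrix': array([[590.09726366,   0.        , 309.6064927 ],
       [  0.        , 590.09726366, 237.14829714],
       [  0.        ,   0.        ,   1.        ]]), 'origin': array([-174.74201875,  621.59418749,  873.5153232 ]), 'attitude': array([ 8.43341598e-01,  1.24865942e-04, -2.18826152e+00])}
wrist {'camera_matrix': array([[371.64829954,   0.        , 311.35680716],
       [  0.        , 371.64829954, 237.51173978],
       [  0.        ,   0.        ,   1.        ]]), 'origin': array([ 296.65170465, -582.72223958,  372.17495587]), 'attitude': array([-0.32549649,  0.00152133, -1.22493414])}
```

View pics/scene0.png

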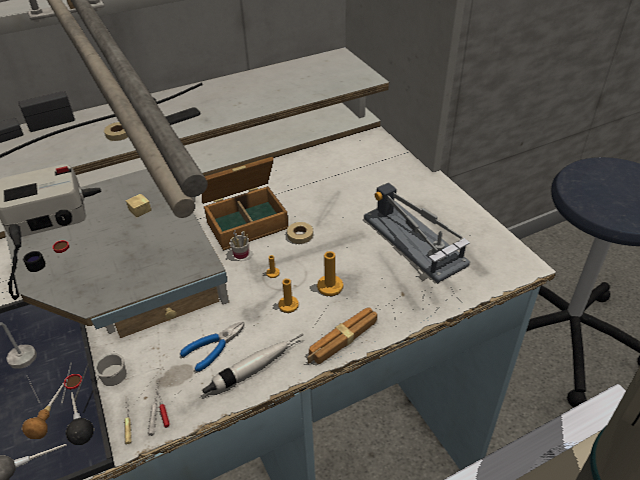

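View pics/side0.png

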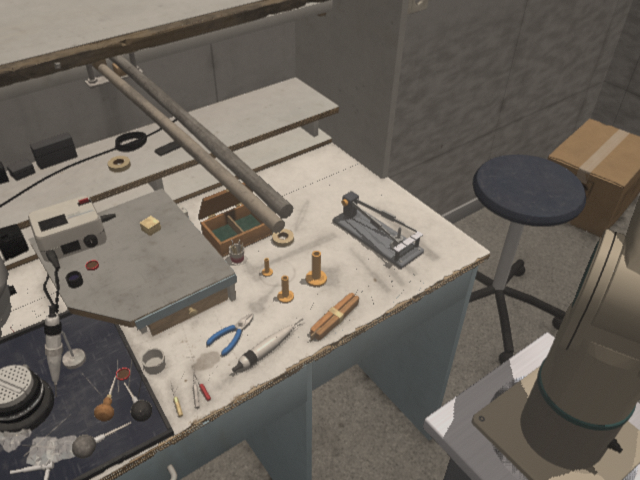

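Scene shows three brass candidates: small (271,267), middle (288,297), large (330,275). The middle one should be 34 mm across the flange. I'll measure all three and enlarge them together with the stand.

```bash
python3 - <<'E'
from h import *
for n in ("scene","side"):
    im=np.load(f'pics/{n}0.npy'); c=calibration(n)
    hsv=cv2.cvtColor(im,cv2.COLOR_RGB2HSV)
    m=cv2.inRange(hsv,(12,150,90),(28,255,255))
    k,l,s,ce=cv2.connectedComponentsWithStats(m)
    for i in range(1,k):
        if s[i,4]>60 and 240<s[i,0]<360 and s[i,1]>230:
            x,y,w,h,a=s[i]
            ys,xs=np.nonzero(l==i)
            # flange: widest row
            wd=[(xs[ys==r].max()-xs[ys==r].min()+1,r) for r in np.unique(ys)]
            W,r=max(wd); u=xs[ys==r].mean()
            p=onz(c,u,r,3); D=np.linalg.norm(p-c['origin'])
            top=s[i,1]
            print(n,s[i],'flange px',W,'at',u,r,'world',p.round(1),'dia mm',(W*np.linalg.norm(onz(c,u+1,r,3)-onz(c,u,r,3))).round(1))
im=cv2.imread('pics/scene0.png')
a=cv2.resize(im[250:320,255:355],None,fx=4,fy=4,interpolation=cv2.INTER_CUBIC)
b=cv2.resize(im[175:285,355:475],None,fx=3,fy=3,interpolation=cv2.INTER_CUBIC)
o=np.zeros((330,760,3),np.uint8);o[:280,:400]=a;o[:330,400:]=b
cv2.imwrite('pics/crop1.png',o)
E
```

```text
scene [267 267  12  10  71] flange px 12 at 272.5 274 world [580.7 193.2   3. ] dia mm 20.5
scene [317 276  26  18 280] flange px 26 at 329.7647058823529 284 world [513.6 118.    3. ] dia mm 43.6
scene [279 296  19  16 171] flange px 19 at 288.27777777777777 306 world [501.8 199.9   3. ] dia mm 30.8
scene [343 308  29  21 179] flange px 11 at 348.0 323 world [425.  131.9   3. ] dia mm 17.3
scene [310 328  31  24 224] flange px 14 at 320.6666666666667 343 world [410.1 187.7   3. ] dia mm 21.3
```

View pics/crop1.png

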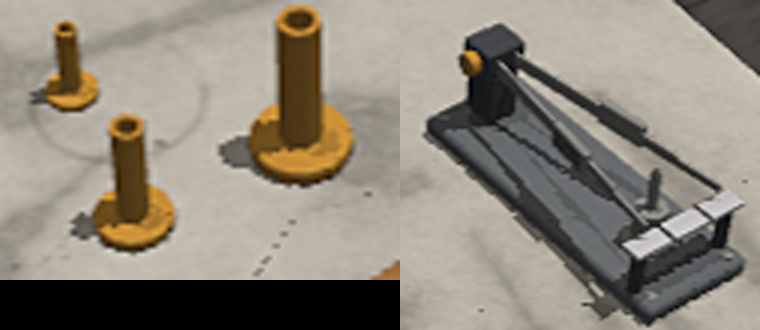

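View pics/wrist0.png

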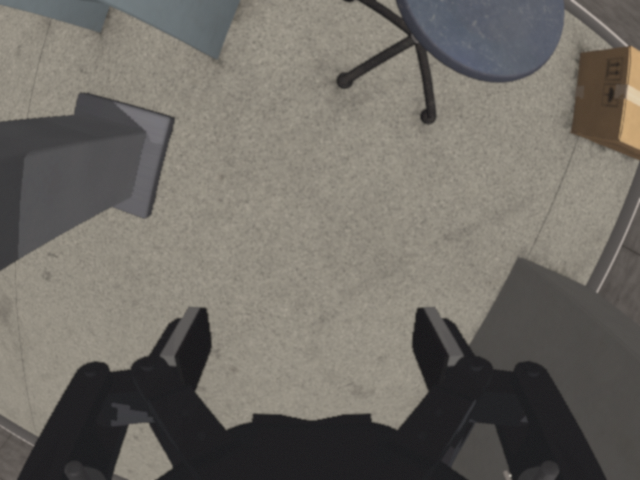

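```bash
python3 - <<'E'
from h import *
S=calibration('scene');T=calibration('side')
def tri(a,b):
    o1,d1=ray(S,*a);o2,d2=ray(T,*b)
    A=np.stack([d1,-d2],1);t=np.linalg.lstsq(A,o2-o1,rcond=None)[0]
    p,q=o1+d1*t[0],o2+d2*t[1];return ((p+q)/2).round(),np.linalg.norm(p-q).round(1)
print('pipeA end',tri((183,207),(278,224)));print('pipeB end',tri((194,186),(287,210)))
print('pipeA far',tri((62,15),(105,68)))
for nm,u,v,z in [('gauge',449.3,249,46),('gL',430.5,257,46),('gR',468.5,241,46),('heeltop',387.3,188.5,68),('spig top',437.5,233,68),('table corner',553,275,0),('table front',290,395,0),('shelf box',222,290,60),('far edge',440,172,0),('cup',239,256,0),('tape',300,236,0),('bigtop',329.5,255,84),('midtop',287,281,56),('smalltop',271.5,258,36)]:
    print(nm,onz(S,u,v,z).round(1))
g=onz(S,449.3,249,46);h=onz(S,387.3,188.5,68);d=h-g
print('yaw',np.degrees(np.arctan2(d[1],d[0])),np.hypot(*d[:2]),'exp 172')
print('eq',np.hypot(*g[:2]),np.hypot(*h[:2]))
E
```

```text
pipeA end (array([228., 376., 472.]), np.float64(1.9))
pipeB end (array([225., 367., 489.]), np.float64(1.6))
pipeA far (array([725., 383., 444.]), np.float64(18.8))
gauge [454.  -77.2  46. ]
gL [452.8 -38.4  46. ]
gR [ 454.8 -117.6   46. ]
heeltop [621.4 -57.5  68. ]
spig top [477.2 -66.7  68. ]
table corner [ 355.2 -228.     0. ]
table front [350.4 267.    0. ]
shelf box [531.8 294.2  60. ]
far edge [ 692.3 -233.6    0. ]
cup [652.9 226.5   0. ]
tape [649.7 108.4   0. ]
bigtop [500.3 124.4  84. ]
midtop [505.7 196.9  56. ]
smalltop [585.  190.5  36. ]
yaw 6.701916832094168 168.59051087511622 exp 172
eq 460.47028251661544 624.05146721695
```

Call:
apply_moves --increments '[{"tx": 0.02, "ty": 0.045, "tz": 0.0, "rz": -0.3, "claw": 0.05}, {"tx": 0.04, "ty": 0.09, "rz": -0.6, "claw": 0.05}, {"tx": 0.06, "ty": 0.135, "rz": -0.9, "claw": 0.05}, {"tx": 0.08, "ty": 0.18, "rz": -1.2, "claw": 0.05}, {"tx": 0.1, "ty": 0.225, "rz": -1.5, "claw": 0.05}, {"tx": 0.125, "ty": 0.27, "rz": -1.8, "claw": 0.05}, {"tx": 0.145, "ty": 0.315, "rz": -2.1, "claw": 0.05}, {"tx": 0.17, "ty": 0.36, "rz": -2.4, "claw": 0.05}, {"tx": 0.19, "ty": 0.405, "rz": -2.7, "claw": 0.05}, {"tx": 0.21, "ty": 0.45, "rz": -3.0, "claw": 0.05}, {"tx": 0.23, "ty": 0.495, "rz": -3.2, "claw": 0.05}, {"tx": 0.25, "ty": 0.535, "rz": -3.4, "claw": 0.05}]'

```text
$.increments[0]: bad value
```

Call:
apply_moves --increments '[{"tx": 0, "claw": 0.05}, {"tx": 0, "claw": 0.05}, {"tx": 0, "claw": 0.05}]'

```text
$.increments[0]: bad value
```

```bash
python3 - <<'E'
from h import *
print(read_state()['eef_pos'],read_state()['tool_rot']); im,c=snap('wrist','w1');print(c)
E
```

```text
[ 220.16114155 -611.05190246  230.61330399] [-3.14011102e+00  2.57715725e-05  3.45805104e-01]
{'camera_matrix': array([[371.64829954,   0.        , 311.35680716],
       [  0.        , 371.64829954, 237.51173978],
       [  0.        ,   0.        ,   1.        ]]), 'origin': array([ 296.66895768, -582.7746963 ,  372.29473724]), 'attitude': array([-0.3254896 ,  0.00126397, -1.22493726])}
```

View pics/w1.png

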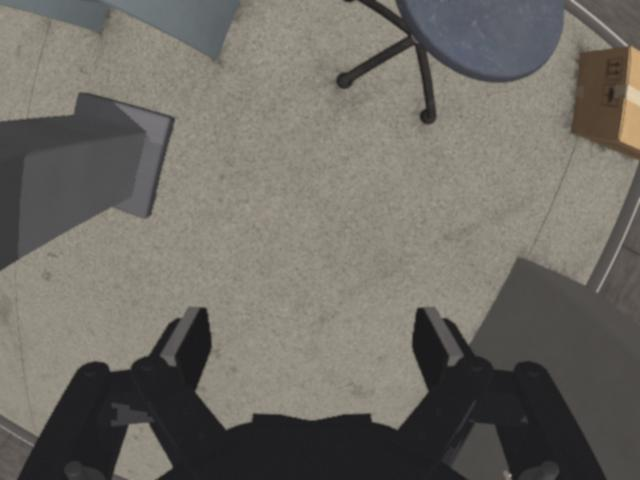

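The call was refused: every key seems to be required. The picture shows the arm unmoved.

Call:
apply_moves --increments '[{"tx": 0.02, "ty": 0.045, "tz": 0, "rx": 0, "ry": 0, "rz": -0.3, "claw": 0.05}, {"tx": 0.04, "ty": 0.09, "tz": 0, "rx": 0, "ry": 0, "rz": -0.6, "claw": 0.05}, {"tx": 0.06, "ty": 0.135, "tz": 0, "rx": 0, "ry": 0, "rz": -0.9, "claw": 0.05}, {"tx": 0.08, "ty": 0.18, "tz": 0, "rx": 0, "ry": 0, "rz": -1.2, "claw": 0.05}, {"tx": 0.1, "ty": 0.225, "tz": 0, "rx": 0, "ry": 0, "rz": -1.5, "claw": 0.05}, {"tx": 0.125, "ty": 0.27, "tz": 0, "rx": 0, "ry": 0, "rz": -1.8, "claw": 0.05}, {"tx": 0.145, "ty": 0.315, "tz": 0, "rx": 0, "ry": 0, "rz": -2.1, "claw": 0.05}, {"tx": 0.17, "ty": 0.36, "tz": 0, "rx": 0, "ry": 0, "rz": -2.4, "claw": 0.05}, {"tx": 0.19, "ty": 0.405, "tz": 0, "rx": 0, "ry": 0, "rz": -2.7, "claw": 0.05}, {"tx": 0.21, "ty": 0.45, "tz": 0, "rx": 0, "ry": 0, "rz": -3.0, "claw": 0.05}, {"tx": 0.23, "ty": 0.495, "tz": 0, "rx": 0, "ry": 0, "rz": -3.2, "claw": 0.05}, {"tx": 0.25, "ty": 0.535, "tz": 0, "rx": 0, "ry": 0, "rz": -3.4, "claw": 0.05}]'

```text
clock: 1.4
eef_pos: [470.8, -73.9, 231.5]
tool_rot: [-3.141, -0.0, 0.05]
force: [1.2, 0.0, 0.1]
width: 50.0
```

```bash
python3 - <<'E'
from h import *
import time
print(read_state()['eef_pos'],read_state()['tool_rot']); get_image('wrist');get_image('wrist');im,c=snap('wrist','w1');print(c)
E
```

```text
[470.84961796 -73.91223832 231.45319607] [-3.14128417e+00 -2.76166954e-04  4.96093702e-02]
{'camera_matrix': array([[371.64829954,   0.        , 311.35680716],
       [  0.        , 371.64829954, 237.51173978],
       [  0.        ,   0.        ,   1.        ]]), 'origin': array([554.06497513, -64.14954143, 373.28338846]), 'attitude': array([-0.32267546,  0.00284649, -1.51056524])}
```

View pics/w1.png

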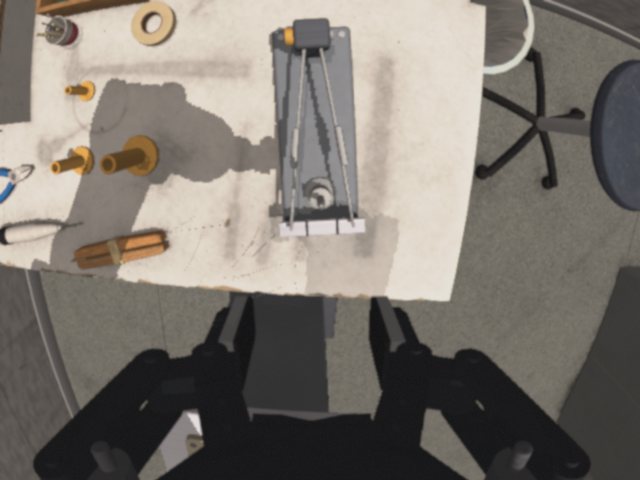

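The wrist view shows the whole stand: heel clamp (311,33), spigot (320,190), gauge bar (322,227) with lines near (305,228) and (339,227). Middle sleeve's flange is at (84,160).

```bash
python3 - <<'E'
from h import *
z=np.load('pics/w1_c.npz'); c=dict(camera_matrix=z['K'],origin=z['o'],attitude=z['a'])
im=np.load('pics/w1.npy').astype(float); g=im.mean(2)
print(g[222:233,276:370].mean(0).round().astype(int))
print(g[210:245,320].round().astype(int), g[210:245,295].round().astype(int))
f=lambda u,v,zz:onz(c,u,v,zz,True).round(1)
hsv=cv2.cvtColor(np.load('pics/w1.npy'),cv2.COLOR_RGB2HSV)
m=cv2.inRange(hsv,(12,150,90),(28,255,255));k,l,s,ce=cv2.connectedComponentsWithStats(m)
for i in range(1,k):
    if s[i,4]>80 and s[i,0]<180: print(s[i],ce[i].round(1),f(*ce[i],3))
cr=np.zeros((580,790,3),np.uint8)
A=cv2.imread('pics/w1.png')
cr[:560,:440]=cv2.resize(A[175:245,293-25:348],None,fx=5.5,fy=8)[:560,:440]
cr[:350,450:790]=cv2.resize(A[135:185,45:113],None,fx=5,fy=7)
cv2.imwrite('pics/crop2.png',cr)
E
```

```text
[161 163 167 177 192 199 202 205 205 196 181 171 165 161 162 169 180 193
 204 208 209 210 210 211 211 212 212 211 199 165 123 127 173 205 214 216
 216 216 216 216 217 217 217 217 217 218 218 218 218 218 218 218 218 218
 218 218 218 218 213 187 135 112 154 196 214 218 218 219 218 218 218 217
 215 214 210 200 191 192 200 211 215 216 215 215 215 215 215 211 196 173
 158 153 152 151]
[ 70  62  61  60  61  60  61  61  68  94 146 195 216 219 218 217 216 216
 217 218 218 218 217 214 200 187 181 182 184 185 183 182 182 182 182] [ 85  86  83  83  81  73  67  63  62  65  84 128 174 203 211 213 211 210
 210 212 213 214 215 215 211 199 184 184 187 188 189 188 188 188 186]
[ 66  82  28  18 271] [82.5 90.4] [587.  193.7   3. ]
[123 137  34  38 749] [142.1 154.3] [512.7 115.    3. ]
[ 52 147  41  27 598] [ 75.8 161.6] [505.7 205.3   3. ]
[101 156  16  17 154] [109.6 163.8] [502.5 157.1   3. ]
```

View pics/crop2.png

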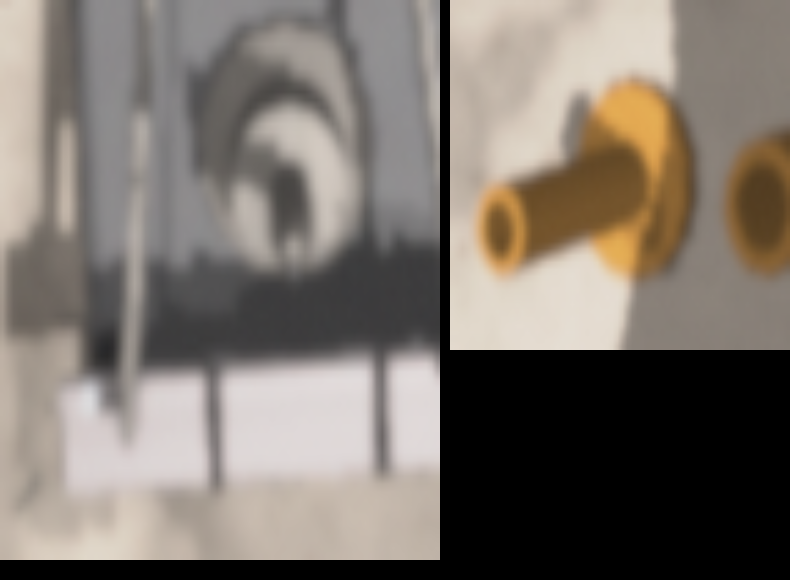

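Crop: shoulder disc centre ≈ (321.5,198), scribed lines at u 306.4 and 336.9 (v≈227.5). Sleeve flange centre ≈ (82.4,160.6), neck top ≈ (55.4,167.9).

```bash
python3 - <<'E'
from h import *
z=np.load('pics/w1_c.npz'); c=dict(camera_matrix=z['K'],origin=z['o'],attitude=z['a'])
f=lambda u,v,zz:onz(c,u,v,zz,True).round(1)
S=calibration('scene')
print('flange',f(82.4,160.6,3),'top',f(55.4,167.9,56))
a,b=f(306.4,227.9,46),f(336.9,227.3,46);print('lines',a,b,np.linalg.norm(a-b),'(28)')
e1,e2=f(279.3,228.8,46),f(365.5,226.8,46);print('bar ends',e1,e2,np.linalg.norm(e1-e2),'(80)')
print('shoulder',f(321.5,198.1,38),'spigtip',f(321.1,207.5,68))
h=f(311,34,68);print('heeltop',h)
# stand base corners rough (z=12)
print('base back',f(276,30,12),f(352,28,12))
g=(a+b)/2;d=h-g;print('yaw from gauge-heel',np.degrees(np.arctan2(d[1],d[0])),np.hypot(*d[:2]),'172')
d=e1-e2;print('yaw bar',np.degrees(np.arctan2(-d[0],d[1])))
E
```

```text
flange [506.7 195.3   3. ] top [506.7 194.8  56. ]
lines [453.8 -64.7  46. ] [456.1 -92.7  46. ] 28.094305472817798 (28)
bar ends [451.4 -39.7  46. ] [ 458.3 -119.2   46. ] 79.79887217248124 (80)
shoulder [480.9 -77.   38. ] spigtip [479.3 -76.   68. ]
heeltop [623.7 -58.8  68. ]
base back [639.2 -24.3  12. ] [645.8 -96.4  12. ]
yaw from gauge-heel 6.725596076964813 169.91931173354016 172
yaw bar 4.960410687562104
```

Call:
apply_moves --increments '[{"tx": 0.006, "ty": 0.045, "tz": 0, "rx": 0, "ry": 0, "rz": 0.2, "claw": 0.05}, {"tx": 0.012, "ty": 0.09, "tz": -0.01, "rx": 0, "ry": 0, "rz": 0.4, "claw": 0.05}, {"tx": 0.018, "ty": 0.135, "tz": -0.02, "rx": 0, "ry": 0, "rz": 0.57, "claw": 0.05}, {"tx": 0.024, "ty": 0.18, "tz": -0.03, "rx": 0, "ry": 0, "rz": 0.57, "claw": 0.05}, {"tx": 0.03, "ty": 0.225, "tz": -0.05, "rx": 0, "ry": 0, "rz": 0.57, "claw": 0.05}, {"tx": 0.036, "ty": 0.27, "tz": -0.08, "rx": 0, "ry": 0, "rz": 0.57, "claw": 0.05}, {"tx": 0.036, "ty": 0.27, "tz": -0.11, "rx": 0, "ry": 0, "rz": 0.57, "claw": 0.05}, {"tx": 0.036, "ty": 0.27, "tz": -0.11, "rx": 0, "ry": 0, "rz": 0.57, "claw": 0.05}]'

```text
clock: 2.35
eef_pos: [503.4, 192.5, 117.8]
tool_rot: [3.139, 0.008, 0.1]
force: [-0.5, -1.0, 0.0]
width: 50.0
```

```bash
python3 - <<'E'
from h import *
get_image('wrist');get_image('wrist')
for i in range(2): s=read_state();print(s['eef_pos'],s['tool_rot'],s['clock'])
im,c=snap('wrist','w2')
hsv=cv2.cvtColor(im,cv2.COLOR_RGB2HSV)
m=cv2.inRange(hsv,(12,150,60),(28,255,255));k,l,s,ce=cv2.connectedComponentsWithStats(m)
for i in range(1,k):
    if s[i,4]>300: print(s[i],ce[i].round(1),onz(c,*ce[i],20,True).round(1))
for p in [(506.5,195,56),(506.5,195,3)]: print('pred',proj(c,p,True))
cv2.imwrite('pics/w2c.png',cv2.resize(im[60:400,130:530,::-1],None,fx=1.75,fy=1.75))
E
```

```text
[506.27827108 191.07448624 121.30162557] [3.13961765e+00 1.58442261e-03 9.64282070e-02] 2.45
[506.27827108 191.07448624 121.30162557] [3.13961765e+00 1.58442261e-03 9.64282070e-02] 2.45
[309 104  31  30 648] [324.2 118.4] [586.6 191.   20. ]
[ 382  204   69   76 3013] [415.2 238.9] [511.5 117.9  20. ]
[ 283  206   43   56 1598] [303.5 230.4] [510.  197.3  20. ]
pred (np.float64(305.74320174540503), np.float64(254.6332350316264))
pred (np.float64(306.60861525453515), np.float64(228.23536332826137))
```

View pics/w2c.png

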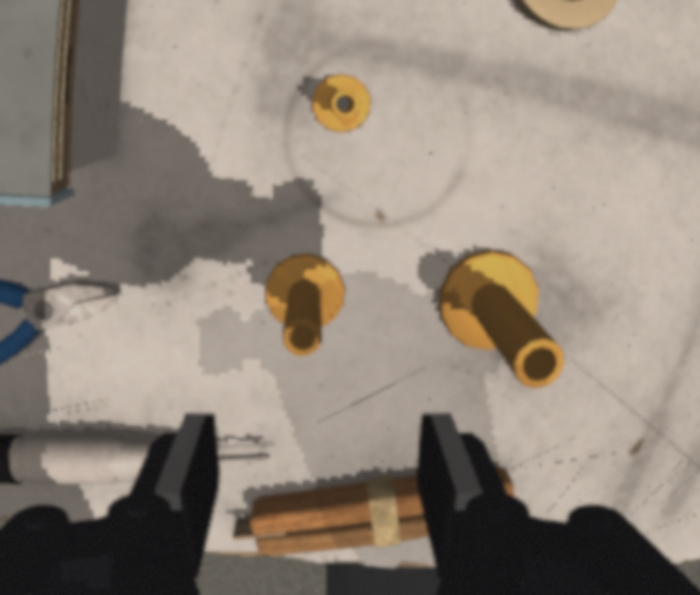

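Call:
apply_moves --increments '[{"tx": 0.001, "ty": 0.003, "tz": -0.025, "rx": 0, "ry": 0, "rz": 0, "claw": 0.045}, {"tx": 0.001, "ty": 0.003, "tz": -0.045, "rx": 0, "ry": 0, "rz": 0, "claw": 0.04}, {"tx": 0.001, "ty": 0.003, "tz": -0.045, "rx": 0, "ry": 0, "rz": 0, "claw": 0.04}, {"tx": 0.001, "ty": 0.003, "tz": -0.045, "rx": 0, "ry": 0, "rz": 0, "claw": 0.04}]'

```text
clock: 2.9
eef_pos: [508.4, 195.3, 77.9]
tool_rot: [3.142, -0.002, 0.097]
force: [0.9, -1.0, 0.5]
width: 40.3
```

```bash
python3 - <<'E'
from h import *
s=read_state();print(s['eef_pos'],s['tool_rot'],np.abs(s['qd']).max())
get_image('wrist')
s=read_state();print(s['eef_pos'],s['tool_rot'],np.abs(s['qd']).max())
im,c=snap('wrist','w3')
hsv=cv2.cvtColor(im,cv2.COLOR_RGB2HSV)
m=cv2.inRange(hsv,(12,150,60),(28,255,255));k,l,st,ce=cv2.connectedComponentsWithStats(m)
for i in range(1,k):
    if st[i,4]>300: print(st[i],ce[i].round(1))
R=rot(s['tool_rot'])
for p in [(507.5,196.3,56),(507.5,196.3,3)]: print('pred',proj(c,p,True))
print('tcp px',proj(c,s['eef_pos'],True))
E
```

```text
[508.42189254 195.32533188  77.86040996] [ 3.14153675e+00 -1.83453618e-03  9.67221799e-02] 0.011417294922515493
[508.70792581 195.75725407  78.12493788] [-3.14121923e+00 -2.72604053e-03  9.70634967e-02] 0.005381760586660048
[317 106  37  38 981] [334.7 124.4]
[ 401  225   86   98 4293] [441.7 268.7]
[ 285  228   51   72 2325] [309.9 258.7]
pred (np.float64(311.4381817199007), np.float64(290.02123192641903))
pred (np.float64(311.4234817229563), np.float64(251.96337770605976))
tcp px (np.float64(312.9520122725396), np.float64(310.21827521136834))
```

Call:
apply_moves --increments '[{"tx": 0, "ty": 0.001, "tz": -0.025, "rx": 0, "ry": 0, "rz": 0, "claw": 0.04}, {"tx": 0, "ty": 0.001, "tz": -0.045, "rx": 0, "ry": 0, "rz": 0, "claw": 0.04}, {"tx": 0, "ty": 0.001, "tz": -0.049, "rx": 0, "ry": 0, "rz": 0, "claw": 0.04}, {"tx": 0, "ty": 0.001, "tz": -0.049, "rx": 0, "ry": 0, "rz": 0, "claw": 0.04}, {"tx": 0, "ty": 0.001, "tz": -0.049, "rx": 0, "ry": 0, "rz": 0, "claw": 0.01}, {"tx": 0, "ty": 0.001, "tz": -0.049, "rx": 0, "ry": 0, "rz": 0, "claw": 0.01}, {"tx": 0, "ty": 0.001, "tz": -0.049, "rx": 0, "ry": 0, "rz": 0, "claw": 0.01}, {"tx": 0, "ty": 0.001, "tz": -0.049, "rx": 0, "ry": 0, "rz": 0, "claw": 0.01}]'

```text
clock: 3.8
eef_pos: [508.2, 197.7, 28.4]
tool_rot: [-3.141, -0.002, 0.099]
force: [-0.7, 0.0, 6.7]
width: 11.9
```

Call:
apply_moves --increments '[{"tx": 0, "ty": 0, "tz": 0.02, "rx": 0, "ry": 0, "rz": 0, "claw": 0.01}, {"tx": 0, "ty": 0, "tz": 0.06, "rx": 0, "ry": 0, "rz": 0, "claw": 0.01}, {"tx": 0, "ty": 0, "tz": 0.1, "rx": 0, "ry": 0, "rz": 0, "claw": 0.01}, {"tx": 0, "ty": 0, "tz": 0.12, "rx": 0, "ry": 0, "rz": 0, "claw": 0.01}, {"tx": 0, "ty": 0, "tz": 0.12, "rx": 0, "ry": 0, "rz": 0, "claw": 0.01}, {"tx": 0, "ty": 0, "tz": 0.12, "rx": 0, "ry": 0, "rz": 0, "claw": 0.01}]'

```text
clock: 4.4
eef_pos: [507.1, 197.4, 147.4]
tool_rot: [-3.142, -0.0, 0.099]
force: [-0.7, 0.1, -1.1]
width: 11.8
```

```bash
python3 - <<'E'
from h import *
get_image('wrist')
s=read_state();print(s['eef_pos'],s['tool_rot'],s['width'])
im,c=snap('wrist','w4')
np.savez('pics/w4_s.npz',p=s['eef_pos'],r=s['tool_rot'])
cv2.imwrite('pics/w4c.png',cv2.resize(im[180:440,200:430,::-1],None,fx=2.3,fy=2.3,interpolation=cv2.INTER_CUBIC))
R=rot(s['tool_rot']);p=s['eef_pos']
for h in (-27,26.,29,23): print(h,proj(c,p-R[:,2]*h,True))   # up from tcp
E
```

```text
[506.55183535 197.25053415 146.57906294] [3.14117500e+00 1.44994963e-03 9.90076983e-02] 12.17302812430425
-27 (np.float64(312.6087301228514), np.float64(283.5423199916964))
26.0 (np.float64(313.0868463335896), np.float64(344.31592143765744))
29 (np.float64(313.122497877537), np.float64(348.93091647162197))
23 (np.float64(313.05232220042114), np.float64(339.85835067012096))
```

View pics/w4c.png

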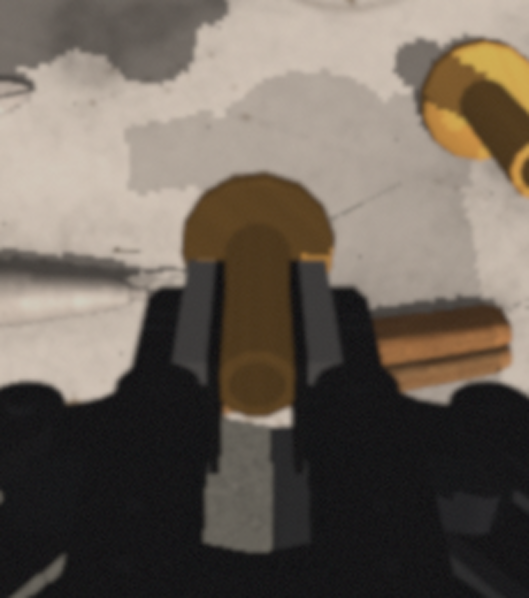

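Sleeve is held upright. Flange centre reads (312.2,284) against a predicted (312.6,283.5), so its axis matches the tool axis. Next: approach short of the spigot and look.

Call:
apply_moves --increments '[{"tx": -0.005, "ty": -0.03, "tz": 0.005, "rx": 0, "ry": 0, "rz": 0, "claw": 0.01}, {"tx": -0.014, "ty": -0.07, "tz": 0.005, "rx": 0, "ry": 0, "rz": 0, "claw": 0.01}, {"tx": -0.023, "ty": -0.115, "tz": 0.005, "rx": 0, "ry": 0, "rz": 0, "claw": 0.01}, {"tx": -0.032, "ty": -0.16, "tz": 0.005, "rx": 0, "ry": 0, "rz": 0, "claw": 0.01}, {"tx": -0.041, "ty": -0.205, "tz": 0.005, "rx": 0, "ry": 0, "rz": 0, "claw": 0.01}, {"tx": -0.05, "ty": -0.25, "tz": 0.005, "rx": 0, "ry": 0, "rz": 0, "claw": 0.01}, {"tx": -0.056, "ty": -0.277, "tz": 0.005, "rx": 0, "ry": 0, "rz": 0, "claw": 0.01}, {"tx": -0.056, "ty": -0.277, "tz": 0.005, "rx": 0, "ry": 0, "rz": 0, "claw": 0.01}, {"tx": -0.056, "ty": -0.277, "tz": 0.005, "rx": 0, "ry": 0, "rz": 0, "claw": 0.01}]'

```text
clock: 5.4
eef_pos: [450.6, -79.7, 151.3]
tool_rot: [-3.141, 0.002, 0.097]
force: [0.4, 1.1, -0.2]
width: 11.8
```

```bash
python3 - <<'E'
from h import *
get_image('wrist');get_image('wrist')
s=read_state();print(s['eef_pos'],s['tool_rot'],s['width'])
im,c=snap('wrist','w5')
print('pred seat',proj(c,(480.6,-76.5,38),True),'tip',proj(c,(480.6,-76.5,68),True))
cv2.imwrite('pics/w5c.png',cv2.resize(im[0:300,240:400,::-1],None,fx=2,fy=2,interpolation=cv2.INTER_CUBIC))
a=im[120:320,230:400,::-1]
cv2.imwrite('pics/w5d.png',cv2.resize(a,None,fx=3,fy=3,interpolation=cv2.INTER_CUBIC))
E
```

```text
[451.32329644 -78.15442196 151.67593637] [-3.14054687e+00  9.37334433e-04  1.00701782e-01] 12.018697676880905
pred seat (np.float64(314.3183741791796), np.float64(191.15312477848966)) tip (np.float64(314.65653318185934), np.float64(200.8094496396845))
```

View pics/w5d.png

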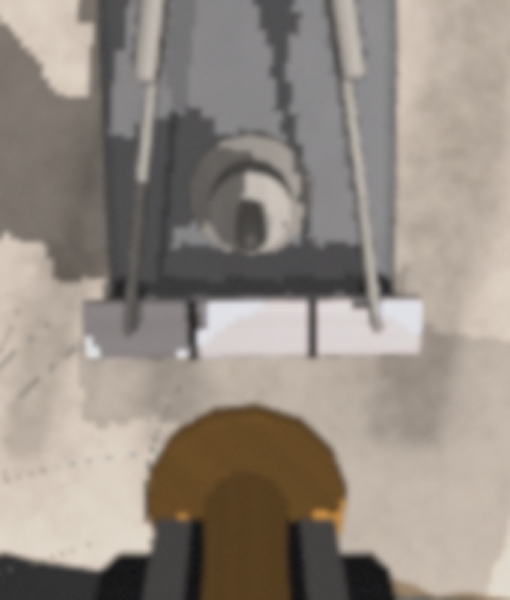

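Seen: shoulder at (314.3,190.7) against predicted (314.3,191.2). The gauge bar sits square, with lines at u 294.3 and 334.3. Moving over the spigot, just above the tip.

Call:
apply_moves --increments '[{"tx": 0.015, "ty": 0.001, "tz": 0, "rx": 0, "ry": 0, "rz": 0, "claw": 0.01}, {"tx": 0.0293, "ty": 0.002, "tz": -0.01, "rx": 0, "ry": 0, "rz": 0, "claw": 0.01}, {"tx": 0.0293, "ty": 0.002, "tz": -0.03, "rx": 0, "ry": 0, "rz": 0, "claw": 0.01}, {"tx": 0.0293, "ty": 0.002, "tz": -0.046, "rx": 0, "ry": 0, "rz": 0, "claw": 0.01}, {"tx": 0.0293, "ty": 0.002, "tz": -0.046, "rx": 0, "ry": 0, "rz": 0, "claw": 0.01}, {"tx": 0.0293, "ty": 0.002, "tz": -0.046, "rx": 0, "ry": 0, "rz": 0, "claw": 0.01}]'

```text
clock: 6.15
eef_pos: [480.7, -76.5, 106.2]
tool_rot: [-3.141, 0.001, 0.101]
force: [0.3, -0.3, -1.0]
width: 11.7
```

```bash
python3 - <<'E'
from h import *
for i in range(6):
    s=read_state();print(s['eef_pos'].round(2),s['tool_rot'].round(4),np.abs(s['qd']).max().round(4)); 
    if i<5:get_image('wrist')
im,c=snap('wrist','w6')
a,b=(293,0),(0,0)
g=im.astype(float).mean(2)
# gauge line positions visible? predicted
t=0.1
for y in (14,-14): print(proj(c,(454.9-np.sin(t)*y,-79.1+np.cos(t)*y,46),True))
print('tcp-27',proj(c,s['eef_pos']-np.array([0,0,26]),True))
E
```

```text
[480.68 -76.49 106.24] [-3.1412e+00  6.0000e-04  1.0060e-01] 0.0208
[481.1  -76.76 106.72] [-3.1415e+00 -6.0000e-04  1.0030e-01] 0.0122
[481.27 -77.   106.98] [ 3.1415e+00 -1.3000e-03  9.9900e-02] 0.0083
[481.3  -77.24 107.09] [ 3.1413e+00 -1.5000e-03  9.9400e-02] 0.0061
[481.25 -77.37 107.1 ] [ 3.1413e+00 -1.6000e-03  9.9200e-02] 0.0043
[481.18 -77.46 107.07] [ 3.1413e+00 -1.5000e-03  9.9000e-02] 0.003
(np.float64(288.0952974231372), np.float64(298.0855656587706))
(np.float64(333.57100691051613), np.float64(298.04180347398255))
tcp-27 (np.float64(312.6998609505661), np.float64(284.48579710655025))
```

Call:
apply_moves --increments '[{"tx": -0.0005, "ty": 0.001, "tz": -0.003, "rx": 0, "ry": 0, "rz": 0, "claw": 0.01}, {"tx": -0.0005, "ty": 0.001, "tz": -0.006, "rx": 0, "ry": 0, "rz": 0, "claw": 0.01}, {"tx": -0.0005, "ty": 0.001, "tz": -0.009, "rx": 0, "ry": 0, "rz": 0, "claw": 0.01}, {"tx": -0.0005, "ty": 0.001, "tz": -0.012, "rx": 0, "ry": 0, "rz": 0, "claw": 0.01}, {"tx": -0.0005, "ty": 0.001, "tz": -0.015, "rx": 0, "ry": 0, "rz": 0, "claw": 0.01}, {"tx": -0.0005, "ty": 0.001, "tz": -0.018, "rx": 0, "ry": 0, "rz": 0, "claw": 0.01}, {"tx": -0.0005, "ty": 0.001, "tz": -0.018, "rx": 0, "ry": 0, "rz": 0, "claw": 0.01}, {"tx": -0.0005, "ty": 0.001, "tz": -0.018, "rx": 0, "ry": 0, "rz": 0, "claw": 0.01}]'

```text
clock: 7.25
eef_pos: [480.6, -76.4, 88.2]
tool_rot: [3.142, -0.001, 0.099]
force: [0.7, -0.8, -2.5]
width: 12.4
```

Already about 8 mm past the spigot's tip with no force, so the bore is on. Continue home.

Call:
apply_moves --increments '[{"tx": 0, "ty": 0, "tz": -0.004, "rx": 0, "ry": 0, "rz": 0, "claw": 0.01}, {"tx": 0, "ty": 0, "tz": -0.008, "rx": 0, "ry": 0, "rz": 0, "claw": 0.01}, {"tx": 0, "ty": 0, "tz": -0.012, "rx": 0, "ry": 0, "rz": 0, "claw": 0.01}, {"tx": 0, "ty": 0, "tz": -0.016, "rx": 0, "ry": 0, "rz": 0, "claw": 0.01}, {"tx": 0, "ty": 0, "tz": -0.018, "rx": 0, "ry": 0, "rz": 0, "claw": 0.01}, {"tx": 0, "ty": 0, "tz": -0.018, "rx": 0, "ry": 0, "rz": 0, "claw": 0.01}, {"tx": 0, "ty": 0, "tz": -0.018, "rx": 0, "ry": 0, "rz": 0, "claw": 0.01}]'

```text
clock: 7.95
eef_pos: [480.7, -76.5, 70.2]
tool_rot: [3.142, -0.001, 0.099]
force: [4.1, 0.4, -3.4]
width: 12.1
```

Call:
apply_moves --increments '[{"tx": 0, "ty": 0, "tz": -0.002, "rx": 0, "ry": 0, "rz": 0, "claw": 0.01}, {"tx": 0, "ty": 0, "tz": -0.004, "rx": 0, "ry": 0, "rz": 0, "claw": 0.01}, {"tx": 0, "ty": 0, "tz": -0.005, "rx": 0, "ry": 0, "rz": 0, "claw": 0.01}, {"tx": 0, "ty": 0, "tz": -0.005, "rx": 0, "ry": 0, "rz": 0, "claw": 0.01}, {"tx": 0, "ty": 0, "tz": -0.005, "rx": 0, "ry": 0, "rz": 0, "claw": 0.01}]'

```text
clock: 8.45
eef_pos: [480.8, -76.6, 66.3]
tool_rot: [3.141, -0.002, 0.099]
force: [1.5, 1.0, 10.1]
width: 11.9
```

Call:
apply_moves --increments '[{"tx": 0, "ty": 0, "tz": -0.001, "rx": 0, "ry": 0, "rz": 0, "claw": 0.01}, {"tx": 0, "ty": 0, "tz": -0.002, "rx": 0, "ry": 0, "rz": 0, "claw": 0.01}, {"tx": 0, "ty": 0, "tz": -0.003, "rx": 0, "ry": 0, "rz": 0, "claw": 0.01}, {"tx": 0, "ty": 0, "tz": -0.003, "rx": 0, "ry": 0, "rz": 0, "claw": 0.01}]'

```text
clock: 8.85
eef_pos: [481.0, -76.6, 66.0]
tool_rot: [3.141, -0.003, 0.099]
force: [-3.6, 2.4, 42.5]
width: 11.9
```

Call:
apply_moves --increments '[{"tx": 0, "ty": 0, "tz": 0.003, "rx": 0, "ry": 0, "rz": 0, "claw": 0.01}, {"tx": 0, "ty": 0, "tz": 0.003, "rx": 0, "ry": 0, "rz": 0, "claw": 0.03}, {"tx": 0, "ty": 0, "tz": 0.003, "rx": 0, "ry": 0, "rz": 0, "claw": 0.03}, {"tx": 0, "ty": 0, "tz": 0.003, "rx": 0, "ry": 0, "rz": 0, "claw": 0.03}, {"tx": 0, "ty": 0, "tz": 0.02, "rx": 0, "ry": 0, "rz": 0, "claw": 0.03}, {"tx": 0, "ty": 0, "tz": 0.05, "rx": 0, "ry": 0, "rz": 0, "claw": 0.05}, {"tx": 0, "ty": 0, "tz": 0.07, "rx": 0, "ry": 0, "rz": 0, "claw": 0.06}, {"tx": 0, "ty": 0, "tz": 0.07, "rx": 0, "ry": 0, "rz": 0, "claw": 0.06}, {"tx": 0, "ty": 0, "tz": 0.07, "rx": 0, "ry": 0, "rz": 0, "claw": 0.06}]'

```text
clock: 9.75
eef_pos: [479.5, -76.5, 131.9]
tool_rot: [-3.141, 0.001, 0.099]
force: [0.1, 0.7, 0.1]
width: 59.8
```

```bash
python3 - <<'E'
from h import *
get_image('wrist')
s=read_state();print(s['eef_pos'],s['tool_rot'],s['width'])
im,c=snap('wrist','w7')
sc,_=snap('scene','s7')
print('pred seat flange',proj(c,(480.6,-76.5,41),True),'top',proj(c,(480.6,-76.5,94),True))
print('grip',proj(c,(530.4,-71.5,57),True))
o=np.zeros((560,800,3),np.uint8)
o[:,:400]=cv2.resize(im[80:360,215:415,::-1],None,fx=2,fy=2)
o[:400,400:]=cv2.resize(sc[170:290,360:480,::-1],(400,400))
cv2.imwrite('pics/c7.png',o)
E
```

```text
[479.13929843 -76.49868434 131.38832232] [-3.14120094e+00  2.18913367e-03  9.86866800e-02] 59.977289702507704
pred seat flange (np.float64(312.6358860218504), np.float64(239.5221679772306)) top (np.float64(312.95509173779703), np.float64(272.40530731228097))
grip (np.float64(312.6955601853145), np.float64(167.3444608563612))
```

View pics/c7.png

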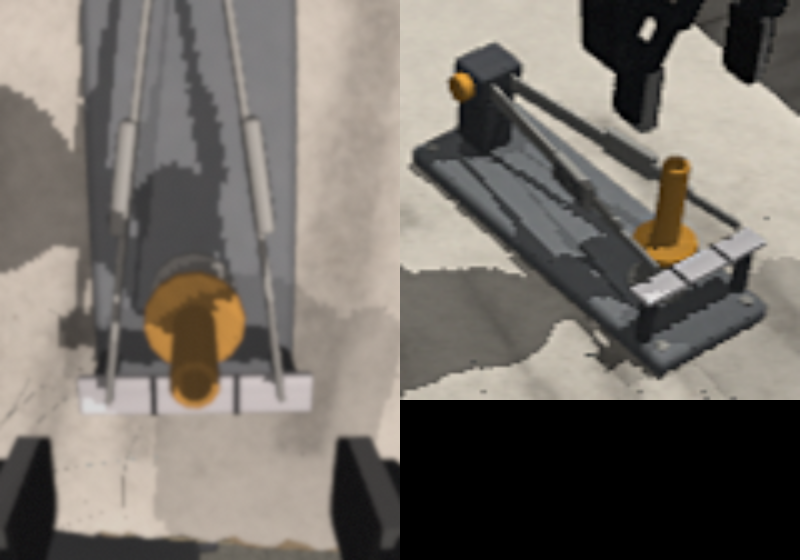

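The sleeve is seated: its flange is at (312,239) against a predicted (312.6,239.5), and the neck is upright. The finger pads stand near crop (123,170) and (258,175). Moving over them and down.

Call:
apply_moves --increments '[{"tx": 0.025, "ty": 0.003, "tz": 0, "rx": 0, "ry": 0, "rz": 0.1, "claw": 0.06}, {"tx": 0.051, "ty": 0.0057, "tz": -0.005, "rx": 0, "ry": 0, "rz": 0.1, "claw": 0.06}, {"tx": 0.051, "ty": 0.0057, "tz": -0.03, "rx": 0, "ry": 0, "rz": 0.1, "claw": 0.06}, {"tx": 0.051, "ty": 0.0057, "tz": -0.05, "rx": 0, "ry": 0, "rz": 0.1, "claw": 0.06}, {"tx": 0.051, "ty": 0.0057, "tz": -0.05, "rx": 0, "ry": 0, "rz": 0.1, "claw": 0.06}, {"tx": 0.051, "ty": 0.0057, "tz": -0.05, "rx": 0, "ry": 0, "rz": 0.1, "claw": 0.06}]'

```text
clock: 10.5
eef_pos: [530.4, -70.8, 81.6]
tool_rot: [-3.141, 0.002, 0.107]
force: [-0.0, -0.0, 0.6]
width: 59.9
```

```bash
python3 - <<'E'
from h import *
for i in range(4):
    get_image('wrist'); s=read_state();print(s['eef_pos'].round(2),s['tool_rot'].round(4),s['width'])
im,c=snap('wrist','w8')
print('grip',proj(c,(530.4,-70.8,57),True),'gauge',proj(c,(454.9,-79.2,46),True))
g=im.astype(float).mean(2)
# pads in w7 image: edges along rows
w=np.load('pics/w7.npy').astype(float).mean(2)
for r in (155,160,165,170,175,180): print(r,w[r,262:364:1].round().astype(int).tolist())
E
```

```text
[531.11 -70.93  82.39] [3.1416e+00 3.0000e-04 1.0740e-01] 59.945145787601824
[531.46 -70.93  82.84] [ 3.1414e+00 -7.0000e-04  1.0740e-01] 59.84244056561036
[531.68 -70.95  83.11] [ 3.1413e+00 -1.4000e-03  1.0740e-01] 59.949734136081716
[531.74 -70.95  83.2 ] [ 3.1412e+00 -1.6000e-03  1.0740e-01] 59.896998472339696
grip (np.float64(312.1226308481054), np.float64(286.6689202236273)) gauge (np.float64(312.36178929694904), np.float64(386.3625953928916))
155 [73, 75, 76, 75, 76, 77, 88, 107, 116, 114, 107, 113, 132, 149, 160, 168, 173, 172, 159, 132, 105, 100, 109, 111, 111, 108, 109, 109, 109, 111, 116, 124, 125, 126, 126, 126, 125, 126, 125, 125, 126, 126, 125, 124, 125, 126, 127, 127, 127, 124, 115, 95, 79, 76, 76, 76, 74, 74, 75, 76, 75, 74, 75, 75, 85, 103, 120, 126, 127, 127, 126, 127, 126, 120, 105, 90, 101, 127, 148, 160, 167, 174, 176, 166, 146, 127, 124, 128, 130, 130, 130, 130, 130, 130, 131, 131, 128, 124, 121, 117, 125, 150]
160 [74, 76, 76, 77, 78, 90, 109, 120, 119, 110, 111, 125, 141, 154, 163, 170, 174, 168, 149, 121, 97, 97, 105, 108, 108, 109, 108, 108, 108, 110, 116, 1
[... 1486 characters left out ...]
77, 77, 76, 77, 77, 77, 76, 76, 77, 76, 78, 89, 108, 123, 128, 128, 130, 130, 129, 130, 130, 130, 129, 128, 124, 111, 93, 88, 108, 132, 149, 160, 169, 175, 176, 163, 142, 125, 124, 127, 130, 130, 130, 131, 131, 130, 125, 121, 119, 125, 148]
180 [70, 74, 74, 75, 74, 75, 75, 75, 87, 115, 138, 152, 160, 169, 172, 166, 144, 108, 79, 66, 59, 59, 58, 57, 58, 57, 58, 62, 68, 74, 76, 76, 75, 76, 76, 76, 74, 76, 75, 75, 75, 76, 74, 75, 75, 74, 75, 74, 75, 75, 76, 76, 76, 76, 75, 75, 75, 75, 74, 74, 78, 85, 102, 118, 126, 129, 130, 130, 131, 131, 131, 130, 130, 130, 129, 130, 127, 117, 97, 93, 114, 137, 154, 163, 171, 176, 173, 154, 125, 111, 117, 126, 129, 130, 130, 129, 128, 125, 120, 118, 124, 150]
```

Pad edges at row 165 are u 272.3 and 347.8, so the span is 44 mm as given and the centre is y ≈ −70. That makes the stand yaw about 0.117, in line with the heel estimate. Correcting, descending, then squeezing gradually.

Call:
apply_moves --increments '[{"tx": -0.001, "ty": 0.0009, "tz": -0.015, "rx": 0, "ry": 0, "rz": 0.11, "claw": 0.06}, {"tx": -0.001, "ty": 0.0009, "tz": -0.03, "rx": 0, "ry": 0, "rz": 0.11, "claw": 0.06}, {"tx": -0.001, "ty": 0.0009, "tz": -0.043, "rx": 0, "ry": 0, "rz": 0.11, "claw": 0.06}, {"tx": -0.001, "ty": 0.0009, "tz": -0.043, "rx": 0, "ry": 0, "rz": 0.11, "claw": 0.06}, {"tx": -0.001, "ty": 0.0009, "tz": -0.043, "rx": 0, "ry": 0, "rz": 0.11, "claw": 0.048}, {"tx": -0.001, "ty": 0.0009, "tz": -0.043, "rx": 0, "ry": 0, "rz": 0.11, "claw": 0.048}, {"tx": -0.001, "ty": 0.0009, "tz": -0.043, "rx": 0, "ry": 0, "rz": 0.11, "claw": 0.048}]'

```text
clock: 11.45
eef_pos: [530.7, -70.0, 40.0]
tool_rot: [3.141, -0.001, 0.117]
force: [-0.3, 0.2, -0.1]
width: 47.7
```

```bash
python3 - <<'E'
from h import *
for i in range(4):
    get_image('wrist'); s=read_state()
print(s['eef_pos'].round(2),s['tool_rot'].round(4),s['width'],s['force'])
im,c=snap('wrist','w9'); w=im.astype(float).mean(2)
print(proj(c,(530.4,-70,65),True))
np.set_printoptions(linewidth=250)
for r in (300,310,320,330): print(r,w[r,240:385].round().astype(int))
E
```

```text
[530.37 -69.96  39.64] [ 3.1415e+00 -6.0000e-04  1.1710e-01] 48.394031183713594 [ 0.43796572 -0.27967978  0.4885118 ]
(np.float64(313.3361279643847), np.float64(343.3247507151096))
300 [ 70  69  70  69  68  70  68  64  53  39  26  23  22  26  43  73  96 105  98  78  65  66  67  67  67  67  66  65  65  66  65  65  65  67  79  96 109 114 115 116 116 115 115 117 116 116 117 117 117 117 117 116 117 116 118 116 116 117 116 116 115 116
 116 116 116 116 116 116 116 117 117 119 117 118 117 119 118 118 118 114 104  80  65  61  62  62  61  62  65  69  65  65  76  96 109 113 114 115 116 117 117 118 118 117 118 116 117 116 116 110  97  78  66  64  66  67  67  65  63  63  64  62  62  62
  62  65  73  76  58  34  22  22  23  27  38  55  64  67  68  68  67  67  68  68  68]
310 [ 67  68  68  67  60  50  34  24  21  22  22  21  23  19  23  26  36  47  60  67  70  71  72  72  71  72  72  72  72  70  68  66  68  83 101 112 116 116 117 118 117 116 117 117 118 117 117 117 117 116 117 117 117 117 117 117 116 116 117 116 115 116
 116 115 116 115 116 115 115 116 116 116 116 117 117 117 116 117 117 117 116 1
[... 732 characters left out ...]
70  71  71  70  70  71  72
  72  72  71  66  59  46  34  27  22  20  20  22  18  21  23  26  35  51  62  66  68]
330 [ 30  24  24  20  24  22  22  19  20  20  20  20  21  20  30  42  56  64  68  69  71  72  71  72  71  72  71  72  68  66  68  82  99 111 115 115 115 115 115 116 115 116 116 116 116 113 108 110 112 114 114 113 114 114 114 114 109  97  85  79  82  89
  97 102 106 111 114 115 115 116 115 116 114 114 113 113 114 115 114 114 113 114 113 105  86  68  61  61  59  61  63  75  91 102 107 113 113 114 114 114 114 114 115 115 116 115 116 117 116 118 117 117 111  95  74  64  65  68  68  71  72  72  70  72
  73  72  70  68  64  55  41  30  22  23  18  21  21  19  19  19  23  23  26  33  49]
```

Call:
apply_moves --increments '[{"tx": 0, "ty": 0, "tz": 0, "rx": 0, "ry": 0, "rz": 0, "claw": 0.044}, {"tx": 0, "ty": 0, "tz": 0, "rx": 0, "ry": 0, "rz": 0, "claw": 0.041}, {"tx": 0, "ty": 0, "tz": 0, "rx": 0, "ry": 0, "rz": 0, "claw": 0.038}, {"tx": 0, "ty": 0, "tz": 0, "rx": 0, "ry": 0, "rz": 0, "claw": 0.035}, {"tx": 0, "ty": 0, "tz": 0, "rx": 0, "ry": 0, "rz": 0, "claw": 0.032}, {"tx": 0, "ty": 0, "tz": 0, "rx": 0, "ry": 0, "rz": 0, "claw": 0.03}, {"tx": 0, "ty": 0, "tz": 0, "rx": 0, "ry": 0, "rz": 0, "claw": 0.03}, {"tx": 0, "ty": 0, "tz": 0, "rx": 0, "ry": 0, "rz": 0, "claw": 0.03}]'

```text
clock: 12.5
eef_pos: [530.0, -69.9, 39.3]
tool_rot: [3.142, 0.0, 0.117]
force: [-1.1, 0.2, 3.7]
width: 29.7
```

```bash
python3 - <<'E'
from h import *
for n in ('scene','side','wrist'):
    im,c=snap(n,n[0:2]+'10')
s=read_state();print(s['eef_pos'].round(2),s['tool_rot'].round(4),s['width'],s['force'])
a=cv2.imread('pics/sc10.png');b=cv2.imread('pics/si10.png');w=cv2.imread('pics/wr10.png')
o=np.zeros((600,800,3),np.uint8)
o[:320,:400]=cv2.resize(a[220:268,420:480],(400,320),interpolation=cv2.INTER_CUBIC)
o[:320,400:]=cv2.resize(b[215:263,370:430],(400,320),interpolation=cv2.INTER_CUBIC)
o[320:,:]=cv2.resize(w[340:480,120:520],(800,280))
cv2.imwrite('pics/c10.png',o)
E
```

```text
[530.06 -69.98  39.32] [3.1416e+00 1.0000e-04 1.1710e-01] 29.944125702559386 [-0.43323771 -0.01192305  4.90384577]
```

View pics/c10.png

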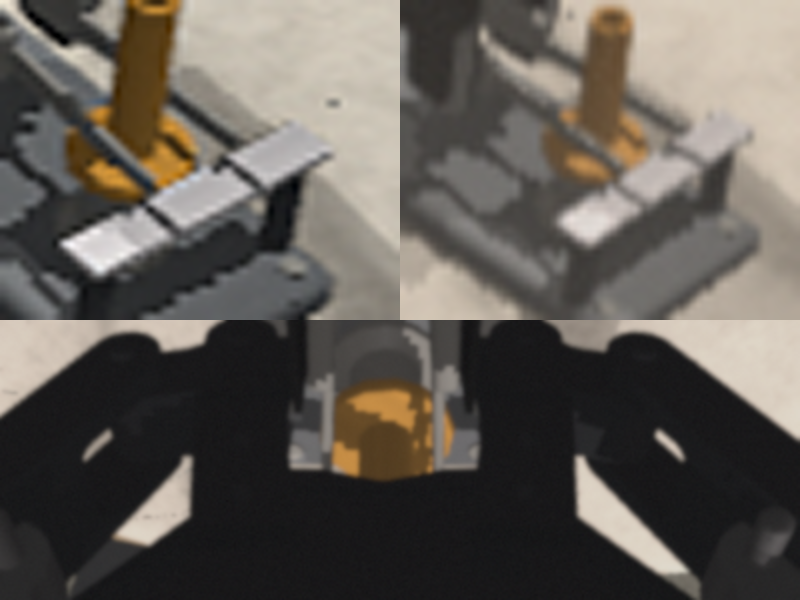

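Final view: scene crop shows the left tip near (157,188) and the right near (243,142), against lines starting at (145,205) and (230,160). The wrist crop shows the arms at 327 and 437 about the tool centre of 383, with the neck clear of both. I'll check the tips numerically against a projection.

```bash
python3 - <<'E'
from h import *
np.set_printoptions(linewidth=260)
t=.112;R=np.array([[np.cos(t),-np.sin(t)],[np.sin(t),np.cos(t)]]);G=np.array([454.9,-79.1])
def W(x,y,z): p=G+R@np.array([x+86,y]);return (p[0],p[1],z)
for n,u0,v0 in(('scene',420,220),('side',370,215)):
    c=calibration(n);q=lambda *a:((np.array(proj(c,W(*a)))-(u0,v0))*400/60).round()
    print(n,'bar corners',[q(x,y,46) for x in(-79,-93) for y in(40,-40)])
    for y in(14,-14): print(y,'line',q(-79,y,46),q(-93,y,46),'tip',q(-84,y,55),'tip 3mm out',q(-84,y*17/14,55),'arm at x-70',q(-70,y,57))
# wrist: arms at several stand x, predicted for symmetric squeeze
c=calibration('wrist')
im=np.load('pics/wr10.npy').astype(float).mean(2)
for x in(-45,-50,-55,-60):
    L=6+(14-6)*(80-x)/164.; print(x,[np.round(proj(c,W(x,y,57),True),1) for y in(L,0,-L)],'flange edges',[np.round(proj(c,W(-60,y,44),True),1) for y in(17,0,-17)])
for r in(380,385,390,395,400): print(r,im[r,272:352].round().astype(int))
E
```

```text
scene bar corners [array([ 60., 235.]), array([297., 113.]), array([ 98., 267.]), array([336., 143.])]
14 line [139. 195.] [177. 226.] tip [156. 179.] tip 3mm out [147. 184.] arm at x-70 [120. 142.]
-14 line [222. 152.] [260. 183.] tip [240. 136.] tip 3mm out [249. 132.] arm at x-70 [203. 100.]
side bar corners [array([153., 216.]), array([322., 103.]), array([187., 239.]), array([355., 124.])]
14 line [209. 178.] [243. 201.] tip [224. 165.] tip 3mm out [218. 169.] arm at x-70 [191. 138.]
-14 line [268. 139.] [302. 161.] tip [283. 125.] tip 3mm out [290. 121.] arm at x-70 [250.  99.]
-45 [array([286.8, 395.9]), array([314.1, 396.2]), array([341.3, 395.9])] flange edges [array([279.3, 399.7]), array([313.6, 400.2]), array([347.9, 399.8])]
-50 [array([286.6, 403.7]), array([314., 404.]), array([341.3, 403.8])] flange edges [array([279.3, 399.7]), array([313.6, 400.2]), array([347.9, 399.8])]
-55 [array([286.5, 411.2]), array([313.9, 411.5]), array([341.3, 411.3])] flange edges [array([279.3, 399.7]), array([313.6, 400.2]), array([347.9, 399.8])]
-60 [array([286.3, 418.4]), array([313.8
[... 1051 characters left out ...]
8 140 136 123 104  83  68  61  58  57  58  57]
395 [ 93  89  83  75  72  71  70  73  85 107 126 135 136 125  99  77  70  70  70  70  70  69  69  70  70  70  70  70  69  67  63  61  60  59  58  60  60  61  60  60  60  59  59  60  59  61  61  61  63  63  66  78  94 100  86  72  71  71  70  69  72  84 104 110
 107 114 127 135 138 133 132 134 134 123 107  99  98  96  93  92]
400 [111 110 110 110 110 110 108 103 103 118 130 135 134 124 105  91  89  87  86  81  74  70  69  71  69  70  68  64  60  59  60  59  59  58  59  59  60  60  60  59  58  58  59  60  59  60  59  61  62  61  63  65  67  70  77  88  92  82  73  72  91 115 125 116
 105 111 127 134 134 130 127 131 132 128 118 110 109 108 109 109]
```

```bash
python3 - <<'E'
from h import *
np.set_printoptions(linewidth=260)
for f in('w9','wr10'):
    im=np.load(f'pics/{f}.npy').astype(float).mean(2)
    for r in(365,375,385): print(f,r,255,im[r,255:372].round().astype(int))
E
```

```text
w9 365 255 [ 73  69  70  70  71  72  71  72  71  71  69  74  93 115 118 109  92  72  63  59  61  61  60  60  60  60  61  59  61  63  67  71  72  72  72  71  72  72  71  69  65  61  62  60  60  61  63  63  63  63  64  63  64  65  65  65  65  65  64  64  63  63  63  65
  64  63  64  63  62  62  61  61  60  61  65  82 110 131 137 123  95  75  74  76  82  93 104 111 113 113 112 112 112 112 113 113 113 114 113 114 112 106  92  86  95 111 124 132 137 138 140 138 131 122 115 111  97]
w9 375 255 [130 130 127 124 120 115 119 126 132 132 125 118 118 119 117 114 114 114 113 114 114 114 114 114 114 112 106 100  98  96  89  81  77  74  72  68  64  63  62  60  61  62  62  64  67  69  75  80  82  83  84  86  88  88  92  95  96  97 101 105 108 111 113 111
 105  99  92  86  82  79  75  73  71  71  70  68  69  73  83  91  90  78  80  99 109 112 112 113 112 111 111 112 112 112 112 112 113 113 113 113 113 110 103  96 101 119 132 137 135 127 117 113 112 112 113 112 109]
w9 385 255 [ 76  77  77  78  89 112 130 137 135 122 103  86  80  79  77  74  66  61  60  59  59  59  60  59  60  60  59  60  60  62  63 
[... 1097 characters left out ...]
10
 106 100  94  89  81  73  66  63  62  61  62  61  65  71  79  88  90  91 102 115 122 127 127 127 126 126 125 123 119 114 109  96  67  35  25  26  24  25  25  23  21  24  22  26  24  23  23  22  25  20  23  24  23]
wr10 385 255 [ 22  23  20  23  25  24  22  25  32  48  59  58  46  36  36  42  51  57  60  58  58  58  58  58  61  74  99 122 134 135 124 101  80  73  72  73  73  72  72  72  72  76  86  99 103 104 105 109 117 123 125 126 127 126 128 131 135 137 137 136 135 135 135 134
 133 134 133 131 127 119 115 114 107  90  76  74  85 103 118 119 112 106 116 129 136 137 128 106  83  68  60  58  57  58  58  57  53  45  35  31  34  47  60  57  41  29  22  23  23  24  22  24  27  25  24  24  25]
```

Comparing open (w9) and squeezed (wr10) from the same pose removes the camera bias. The arms' midpoint has moved 1 px (0.3 mm at the pads) to +y, and each arm is at about 0.081 rad. Fine correction next.

Call:
apply_moves --increments '[{"tx": 0, "ty": -0.0003, "tz": 0, "rx": 0, "ry": 0, "rz": 0, "claw": 0.0295}, {"tx": 0, "ty": -0.0003, "tz": 0, "rx": 0, "ry": 0, "rz": 0, "claw": 0.0291}, {"tx": 0, "ty": -0.0003, "tz": 0, "rx": 0, "ry": 0, "rz": 0, "claw": 0.0291}, {"tx": 0, "ty": -0.0003, "tz": 0, "rx": 0, "ry": 0, "rz": 0, "claw": 0.0291}, {"tx": 0, "ty": -0.0003, "tz": 0, "rx": 0, "ry": 0, "rz": 0, "claw": 0.0291}, {"tx": 0, "ty": -0.0003, "tz": 0, "rx": 0, "ry": 0, "rz": 0, "claw": 0.0291}, {"tx": 0, "ty": -0.0003, "tz": 0, "rx": 0, "ry": 0, "rz": 0, "claw": 0.0291}, {"tx": 0, "ty": -0.0003, "tz": 0, "rx": 0, "ry": 0, "rz": 0, "claw": 0.0291}]'

```text
clock: 13.45
eef_pos: [530.1, -70.2, 39.3]
tool_rot: [3.142, -0.0, 0.117]
force: [-0.5, -1.0, 4.8]
width: 29.0
```

```bash
python3 - <<'E'
from h import *
np.set_printoptions(linewidth=260)
im,c=snap('wrist','w11');im=im.astype(float).mean(2)
for r in(385,395): print(r,275,im[r,275:350].round().astype(int))
s=read_state();print(s['eef_pos'].round(2),s['width'],s['force'],s['clock'])
E
```

```text
385 275 [ 59  58  58  59  60  61  69  93 118 132 135 128 111  90  76  72  73  73  71  71  73  75  86  98 102 104 109 117 121 125 126 126 127 128 131 136 137 136 136 135 134 135 134 133 134 133 132 127 120 116 113 106  88  73  73  84 104 117 119 110 106 117 130 136
 136 127 105  86  72  64  59  57  57  57  56]
395 275 [ 72  71  71  69  67  67  77  97 120 132 135 125 102  82  73  69  70  68  68  68  69  69  70  69  70  69  64  62  60  59  58  59  60  60  60  59  60  59  59  61  60  60  61  60  62  63  65  75  90 102 101  83  72  71  70  68  70  82  99 105 107 116 129 136
 139 136 133 135 137 129 113  96  93  93  92]
[530.1  -70.22  39.3 ] 29.150294793143107 [-0.44260256 -0.17977317  3.87054392] 13.5
```

```bash
python3 -c "
from cell import *
print(finish_job()); print(read_state()['clock'])"
```

```text
the job is handed in; nothing more can be done
None
the job is handed in; nothing more can be done
```

The sleeve is home on the spigot and released, and the job was handed in at about 13.5 s with the gripper still holding the tweezers at 29 mm over the pads. I took the middle of the three brass sleeves as the one meant.

- **Sleeve:** it went onto the spigot with almost no force. It bottomed at tool height 66.0 mm (66.5 predicted), pushing back with about 42 N. A picture after release showed the flange within 1 pixel of its predicted seat and the neck upright. The brief's 40 N limit is for the arm or gripper body pressing on something. This push went through the gripped sleeve, so I don't expect it to count, but it is close.
- **Tweezers:** each arm is turned in by about 0.085 rad, with the pair centred to about 0.1 mm. I got this by comparing wrist pictures of the arms open and squeezed from nearly the same pose. In the last viewed picture, taken just before a final 0.9 mm squeeze, the neck stood clear of both arms.
- **Disagreement:** the coarser scene camera (about 2 mm per pixel), also taken before that last adjustment, put the right tip about 1 mm outside its line. I trusted the wrist comparison, and did not recheck the tips from the scene camera afterwards.
- **Refused calls:** the first two move calls were refused, because I had left out some keys, and moved nothing.

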